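# Seat the sharpening stone on its board

### The arm

A 6-joint arm with a two-finger parallel gripper is mounted at the origin on the work surface. World frame = base frame: x ahead of the robot, y to its left, z up, the work surface at z = 0. Lengths are in m, angles in rad, forces in N, time in s.
With the tool pointing down it reaches from about 0.35 to 0.925 m from the base axis. Payload 6.4 kg.
Tool frame: the origin (TCP) lies between the finger pads; the fingertips stand 22 mm ahead of it and the grasp point (between the pads) lies 3 mm ahead of it (tcp_to_tips is the distance from the TCP to the fingertips, in m); z points along the fingers, y is the line along which they close (so a half turn about z gives the same grasp; the last joint's range is limited). The gripper opens to 94 mm and grips with 3 to 60 N. Pads are 16 mm wide; open, the fingers measure 119 mm over their backs; the gripper's body (75 mm by 177 mm) begins 78 mm behind the grasp point.
Start: joints at [-1.398, 0.245, 1.558, -0, 1.339, -0.174], TCP at [0.221, -0.611, 0.227] pointing down, gripper open.
Joint ranges: [-3.13, 3.13], [-1.02, 2.26], [0.13, 2.54], [-0.95, 4.09], [0.21, 2.88], [-2.74, 2.74]. Speed limits (rad/s): [2.57, 2.57, 3.14, 3.14, 3.14, 3.14].

### API

Orientations are given as a unit quaternion [w, x, y, z].
In Python, from cell import * gives the robot as it stands.
- The arm moves only by the tool drive_tool, never from a script. Its argument "steps" is a list of rows, each a list of 7 numbers: the turn, a rotation vector about the tool's x, y, z in units of 5 degrees (1.0 is 5 degrees), then the shift along the tool's x, y, z in units of 30 mm (1.0 is 30 mm), then the finger opening in mm, from 0 to 94. A call has 1 to 20 rows; each row is the pose to reach, as a shift and turn from the pose commanded when the call began, along the tool's axes at that moment; what a row does not reach only later rows make up. A row lasts 1/12 s, in which the tool goes at most 41.7 mm and 7.16 degrees, less where a joint would pass 70% of its speed; a pose out of reach is approached as far as the arm can. A call with a gripper value outside its range is refused whole. The fingers move at their own pace and stop on an object; "squeeze" is the grip in N (left out, the last holds). Time passes only in rows, so rows that repeat a pose let the fingers close. It gives the time, the measured TCP pose, the force, the opening and the grip force at its end, in the units of the state.
- sense(): the state, without advancing time (a new reading comes with each control period).
- camera(name): name is "scene" or "top"; returns a dict with "frame" (420x560x3 uint8, red, green, blue), "fovy" (degrees; the focal length in pixels is half the picture's height over the tangent of half this angle, whatever the lens; pixels are square), "cx", "cy" (the principal point, pixels), "pose" (4x4, takes a point from camera to world coordinates). Camera axes: x right, y down, z forward; pixel columns grow to the right and rows downward; lengths in m; the calibration is good to about 2 mm. A picture is of the moment at which its call begins. There is no depth.
- job_done(): hands the job in; it is judged then, once.
The state is a dict: "time": time; "q": joint angles; "joint_velocities": joint speeds; "tau": joint torques, N m; "eef_pos": TCP position; "tcp_rot": TCP orientation; "wrist_force": force on the tool from outside, world axes, zero at the start; "wrist_torque": the same for the moment, N m; "gripper_width": finger opening in m; "finger_force": force on a finger pad.
Only numpy, scipy, OpenCV 4.12 (cv2) and the standard library are available. Lean on these libraries where they do the work, as an engineer would, in place of code of your own. Each camera call takes 0.05 s, during which the arm holds its last target. There are 200 camera calls.

### The job

Push the red-brown sharpening stone along the wooden sharpening board with your fingertips until its end is flush against the dark stop batten at the end of the board away from the robot, and its long side is flush against the dark rail along the middle. Let it slide on the board, never lifting it, and leave the green stone, the amber jar and the chisel where they are. Finish with the gripper clear of everything.

Things in the scene. Friction and masses are not known exactly. Their poses are not given: they have to be found in the camera images.
- board: Fixed pale wooden board, 300 x 300 x 30 mm; origin at the centre of its underside, on the bench top. Its x axis points away from the robot (turned up to 0.3 rad), y left, z up; top face at z = 30 mm. Two fixed dark battens stand 16 mm above the top face: a stop across the far end and a rail along the middle. They leave a left and a right lane, open on the outer and near sides.
- stop_face (a point): Middle of the stop batten's face that looks towards the robot, at (120, 0, 38) mm in the board's frame; same axes as the board. The face spans the board's whole width.
- rail_mid (a point): Point on the top of the rail's middle line, at (0, 0, 46) mm in the board's frame; same axes as the board. The rail is 16 mm wide (y = -8 to +8 mm) and runs from the board's near edge to the stop.
- brown_stone: The stone to push: loose red-brown block, 160 mm long (its x), 56 wide (y), 28 high, 0.35 to 0.65 kg; origin at the centre of its underside. Starts flat in the left or right lane, clear of rail and stop, turned up to 0.25 rad from the board's x. A push of 2 to 9 N slides it. Seated, its centre is at x = 40, y = +36 (left lane) or -36 mm (right lane) in the board's frame, long axis along x.
- green_stone: Olive-green stone of the same size and shape, loose in the other lane; to be left alone. Origin at the centre of its underside.
- jar: Amber glass jar with steel cap, 52 mm across, 75 mm high, standing on the bench on one side of the board, its centre 220 to 250 mm from the board's middle line; to be left alone. Origin at the centre of its underside.
- chisel: Chisel with a pale wooden handle, lying on the bench on the other side of the board, 195 mm long along its x (blade to +x), 24 mm wide, 23 mm high, 220 to 250 mm from the board's middle line; to be left alone. Origin on its underside, at the handle's front end.
Not all that is in view belongs to the job. Of the things like the brown_stone, leave any that is blue, purple or yellow; of the rest the larger one is meant.

How it is judged:
At the end, for the whole second after the job is handed in: The red-brown stone lies flat and still on the board, its end within 3.5 mm of the stop batten and its long side within 3.5 mm of the rail, square to them within 0.04 rad. The green stone has moved less than 12 mm, the jar and the chisel less than 20 mm (x of brown_stone in the frame of board between 0.0365 and 0.043 m and (y of brown_stone in the frame of board between 0.033 and 0.0395 m or y of brown_stone in the frame of board between -0.0395 and -0.033 m) and angle between the x axis of brown_stone and the x axis of board, either way round below 0.04 rad and z of brown_stone in the frame of board below 0.033 m and angle between brown_stone's own z axis and vertical below 0.05 rad and linear speed of brown_stone below 0.01 m/s and distance of green_stone from where it was at the start of the episode below 0.012 m and distance of each of jar, chisel from where it was at the start of the episode below 0.02 m); the robot touches nothing.
It fails at once if the red-brown stone is lifted more than 6 mm off the board or tipped more than 0.15 rad (z of brown_stone in the frame of board above 0.036 m or angle between brown_stone's own z axis and vertical above 0.15 rad).
It fails at once if the red-brown stone is pushed off the board (z of brown_stone in the frame of board below 0.02 m).
It fails at once if the green stone is moved 12 mm or more (distance of green_stone from where it was at the start of the episode above 0.012 m).
It fails at once if the jar is moved 20 mm or more or knocked over (distance of jar from where it was at the start of the episode above 0.02 m or angle between jar's own z axis and vertical above 0.5 rad).
It fails at once if the chisel is moved 20 mm or more (distance of chisel from where it was at the start of the episode above 0.02 m).
It also fails if it takes over 45 s, if anything falls off the work surface, if the arm or the gripper's body presses on something with over 40 N, if the wrist force passes 120 N, or if a joint passes its speed limit or range.

## Working session

There is one attempt and no reset: what is moved stays moved. The work goes in short steps, Python scripts to look and compute and a tool call to move; the robot and the scene stay as the last step left them, time stands still between calls to the robot, and variables do not carry over. Pictures are saved under pics/ and viewed, at most 10 in all, crops included, and the job is handed in when it is done.

Besides the shell and the picture viewer there is one more tool, called after "Request:" as name(argument=value, ...), one argument or row to a line, values as JSON. drive_tool: Moves the arm, as the interface text tells. Its arguments: {"type":"object","properties":{"steps":{"type":"array"},"squeeze":{"type":"number"}},"required":["steps"]}

```bash
mkdir -p pics; cat > h.py <<'E'
from cell import *
import numpy as np, cv2
def snap(n,f):
    c=camera(n); cv2.imwrite('pics/'+f,c['frame'][:,:,::-1]); return c
def px2w(c,u,v,z):
    f=c['frame'].shape[0]/2/np.tan(np.radians(c['fovy'])/2)
    T=np.array(c['pose']); d=T[:3,:3]@np.array([(u-c['cx'])/f,(v-c['cy'])/f,1]); o=T[:3,3]
    return o+d*(z-o[2])/d[2]
E
python3 - <<'E'
from h import *
for n in('top','scene'):
    c=snap(n,n+'1.png'); print(n,c['fovy'],c['cx'],c['cy'],np.round(c['pose'],3).tolist(),{k:v for k,v in c.items() if k not in('frame','pose')})
print(sense())
E
```

```text
top 51.03673373757299 283.74304975135084 207.64063852821374 [[-0.021, -0.988, 0.152, 0.367], [-1.0, 0.024, 0.02, 0.017], [-0.023, -0.151, -0.988, 1.179], [0.0, 0.0, 0.0, 1.0]] {'fovy': 51.03673373757299, 'cx': 283.74304975135084, 'cy': 207.64063852821374}
scene 47.07024623460317 286.31513713750877 205.35086274646798 [[-0.806, 0.431, -0.405, 1.049], [0.592, 0.591, -0.548, 0.722], [0.003, -0.681, -0.732, 0.988], [0.0, 0.0, 0.0, 1.0]] {'fovy': 47.07024623460317, 'cx': 286.31513713750877, 'cy': 205.35086274646798}
{'time': 0.1, 'q': array([-1.39807827e+00,  2.45692231e-01,  1.55884144e+00, -2.77635343e-06,
        1.33866523e+00, -1.74089759e-01]), 'joint_velocities': array([ 0.00056579, -0.00108982, -0.00220692, -0.00084034,  0.00018239,
       -0.00174016]), 'tau': array([-1.60499067e-04, -4.16908550e+01, -3.15527880e+01,  6.85834279e-02,
        3.09870299e-02, -5.89410001e-05]), 'eef_pos': array([ 0.22086192, -0.61082342,  0.22651601]), 'tcp_rot': array([-8.03126903e-04,  9.85002804e-01,  1.72536464e-01, -7.99862370e-07]), 'wrist_force': array([-0.01799721,  0.17252492, -0.54614789]), 'wrist_torque': array([ 0.0301203 ,  0.01023602, -0.01593345]), 'finger_force': 0.0, 'gripper_width': 0.09392904710099112}
```

View pics/top1.png

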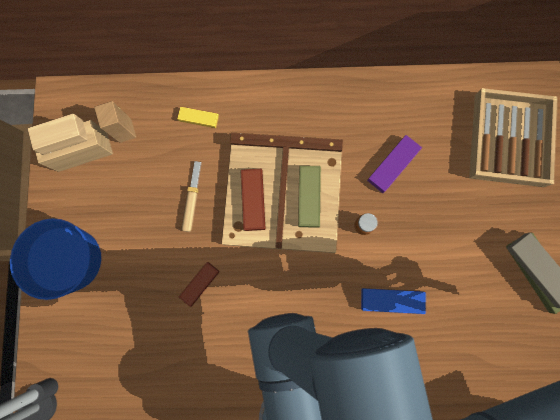

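View pics/scene1.png

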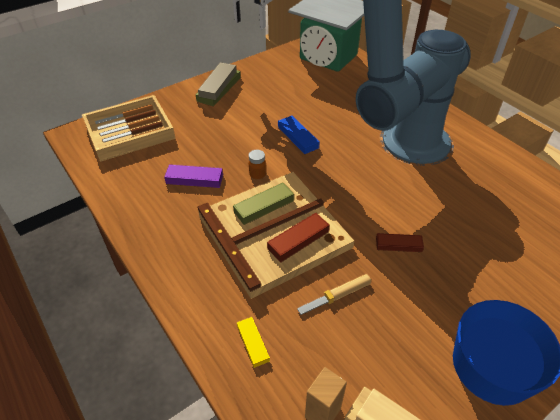

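The top view shows the brown stone in the left lane at about (253,199), the green stone at (309,196), the stop near row 141, the rail near column 282, the chisel at (192,196) and the jar at (367,224). I'll enlarge the board next.

```bash
python3 - <<'E'
import cv2
i=cv2.imread('pics/top1.png')[130:255,215:350]
cv2.imwrite('pics/crop1.png',cv2.resize(i,None,fx=4.8,fy=4.8,interpolation=cv2.INTER_CUBIC))
E
```

```text
(no output)
```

View pics/crop1.png

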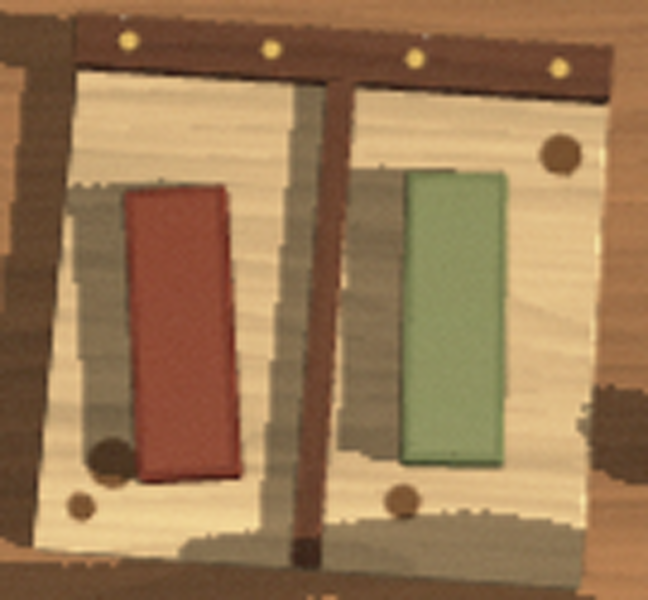

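```bash
cat > m.py <<'E'
from h import *
import pickle
from scipy.optimize import least_squares
def pose2(W,M): # rigid 2D fit M->W
    W=np.array(W);M=np.array(M);mw,mm=W.mean(0),M.mean(0);A=W-mw;B=M-mm
    th=np.arctan2((B[:,0]*A[:,1]-B[:,1]*A[:,0]).sum(),(A*B).sum())
    R=np.array([[np.cos(th),-np.sin(th)],[np.sin(th),np.cos(th)]]);t=mw-R@mm
    return t,th,np.round(1000*(W-(M@R.T+t)),1).tolist()
E
python3 - <<'E'
from m import *
c=camera('top')
P=lambda u,v,z:px2w(c,215+(u+.5)/4.8-.5,130+(v+.5)/4.8-.5,z)[:2]
b=pose2([P(35,547,.03),P(582,588,.03),P(80,17,.046),P(612,47,.046),P(293,540,.046),P(321,543,.046)],
 [[-.15,.15],[-.15,-.15],[.15,.15],[.15,-.15],[-.15,.008],[-.15,-.008]])
print(b)
S=[[.08,.028],[.08,-.028],[-.08,-.028],[-.08,.028]]
R=np.array([[np.cos(b[1]),-np.sin(b[1])],[np.sin(b[1]),np.cos(b[1])]])
for n,q in dict(brown=[(125,188),(227,186),(240,475),(141,480)],green=[(405,173),(506,173),(503,464),(402,462)]).items():
    s=pose2([P(*x,.058) for x in q],S); print(n,s,'in board',(s[0]-b[0])@R,s[1]-b[1])
j=px2w(c,367.5,223,.075); print('jar',j,(j[:2]-b[0])@R)
for p in((189,229),(196,163)):
    j=px2w(c,*p,.015); print('chisel',j,(j[:2]-b[0])@R)
E
```

```text
(array([0.59080204, 0.04153077]), np.float64(-0.09194038634757669), [[-2.7, -0.9], [-4.0, 1.0], [-7.1, -1.0], [-5.2, 2.0], [9.8, -1.1], [9.3, -0.1]])
brown (array([0.56528877, 0.1190444 ]), np.float64(0.036225244611856035), [[0.9, 0.1], [-1.5, 0.3], [-0.0, 1.3], [0.6, -1.7]]) in board [-0.03252211  0.07484386] 0.12816563095943273
green (array([ 0.56946272, -0.02717869]), np.float64(-0.03899435842685122), [[-1.0, -0.5], [-0.3, 0.5], [0.6, 1.1], [0.7, -1.1]]) in board [-0.01494092 -0.07037844] 0.05294602792072547
jar [ 0.49262402 -0.17089321  0.075     ] [-0.07826052 -0.22054061]
chisel [0.49441175 0.29439302 0.015     ] [-0.11919869  0.2429446 ]
chisel [0.67519192 0.27737668 0.015     ] [0.06238023 0.24259772]
```

```bash
cat > go.py <<'E'
from m import *
from scipy.spatial.transform import Rotation as Ro
B=np.array([.586,.0415]);TH=-.092
def bw(x,y): return B+np.array([np.cos(TH)*x-np.sin(TH)*y,np.sin(TH)*x+np.cos(TH)*y])
def wb(p): d=np.array(p[:2])-B; return np.array([np.cos(TH)*d[0]+np.sin(TH)*d[1],-np.sin(TH)*d[0]+np.cos(TH)*d[1]])
def rows(x,y,z,yaw): # board xy of TCP, world z, tool-x yaw rel. to board
    s=sense(); w,a,b,cc=s['tcp_rot']; R=Ro.from_quat([a,b,cc,w])
    t=TH+yaw; Rt=Ro.from_matrix(np.array([[np.cos(t),np.sin(t),0],[np.sin(t),-np.cos(t),0],[0,0,-1]]))
    print('turn',np.round(np.degrees((R.inv()*Rt).as_rotvec())/5,2),'shift',np.round(R.inv().apply(np.append(bw(x,y),z)-s['eef_pos'])/.03,3),'now board',wb(s['eef_pos']),s['eef_pos'][2],'t',s['time'])
E
python3 -c "
from go import *
rows(-.028,.155,.2265,np.pi/2)"
```

```text
turn [-1.000e-02 -1.000e-02 -1.297e+01] shift [ 20.188 -21.388   0.04 ] now board [-0.30365104 -0.68316294] 0.22661873834092694 t 0.15
```

Request:
drive_tool(
  steps=[
    [0,0,-13,20.2,-21.4,0,70],
    [0,0,-13,20.2,-21.4,0,70],
    [0,0,-13,20.2,-21.4,0,70],
    [0,0,-13,20.2,-21.4,0,70],
    [0,0,-13,20.2,-21.4,0,70],
    [0,0,-13,20.2,-21.4,0,70],
    [0,0,-13,20.2,-21.4,0,70],
    [0,0,-13,20.2,-21.4,0,70],
    [0,0,-13,20.2,-21.4,0,70],
    [0,0,-13,20.2,-21.4,0,70],
    [0,0,-13,20.2,-21.4,0,70],
    [0,0,-13,20.2,-21.4,0,70],
    [0,0,-13,20.2,-21.4,0,70],
    [0,0,-13,20.2,-21.4,0,70],
    [0,0,-13,20.2,-21.4,0,70],
    [0,0,-13,20.2,-21.4,0,70],
    [0,0,-13,20.2,-21.4,0,70],
    [0,0,-13,20.2,-21.4,0,70],
    [0,0,-13,20.2,-21.4,0,70],
    [0,0,-13,20.2,-21.4,0,70],
  ],
)

```text
time: 1.82
eef_pos: [0.5531, 0.1553, 0.2272]
tcp_rot: [-0.0, 0.738, 0.675, -0.0]
wrist_force: [-0.7, 0.3, 0.4]
gripper_width: 0.0701
finger_force: 0.0
```

```bash
python3 -c "
from go import *
rows(-.028,.155,.062,np.pi/2)"
```

```text
turn [-0.    0.    0.03] shift [1.489 0.512 5.506] now board [-0.04317609  0.11030301] 0.22719533664164632 t 1.8167
```

Request:
drive_tool(
  steps=[
    [0,0,0,1.5,0.5,0,70],
    [0,0,0,1.5,0.5,0,70],
    [0,0,0,1.5,0.5,0,70],
    [0,0,0,1.5,0.5,0,70],
  ],
)

```text
time: 2.15
eef_pos: [0.5715, 0.1963, 0.2269]
tcp_rot: [-0.0, 0.738, 0.675, -0.001]
wrist_force: [0.3, -0.9, 0.8]
gripper_width: 0.0698
finger_force: 0.0
```

```bash
python3 -c "
from go import *
rows(-.028,.155,.060,np.pi/2);print(sense()['joint_velocities'].round(3))"
```

```text
turn [-0.01  0.01  0.04] shift [0.076 0.03  5.562] now board [-0.02870815  0.1528483 ] 0.22686592716937662 t 2.15
[-0.027 -0.024  0.019  0.002  0.     0.001]
```

Request:
drive_tool(
  steps=[
    [0,0,0,0,0,1.4,70],
    [0,0,0,0,0,2.8,70],
    [0,0,0,0,0,4,70],
    [0,0,0,0,0,5,70],
    [0,0,0,0,0,5.5,70],
    [0,0,0,0,0,5.5,70],
    [0,0,0,0,0,5.5,70],
  ],
)

```text
time: 2.73
eef_pos: [0.5713, 0.195, 0.0623]
tcp_rot: [-0.0, 0.739, 0.674, -0.001]
wrist_force: [0.8, 0.2, 0.3]
gripper_width: 0.0696
finger_force: 0.0
```

```bash
python3 -c "
from go import *
rows(-.028,.085,.060,np.pi/2);snap('scene','s2.png')"
```

```text
turn [-0.02  0.01  0.01] shift [-2.218  0.023  0.076] now board [-0.02871782  0.15153365] 0.06225528427476155 t 2.7333
```

View pics/s2.png

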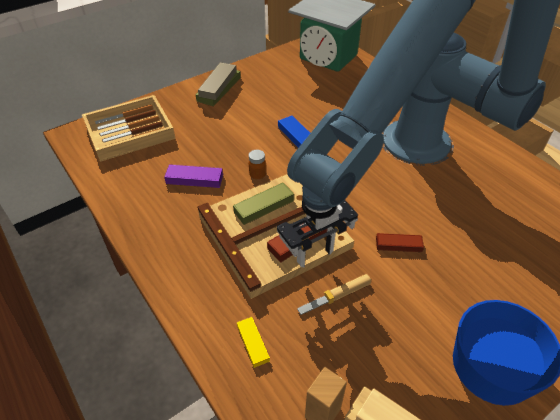

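The fingers (tips at about (300,260) and (345,240)) stand down beside the stone's outer side, clear of the chisel. Now the side push.

Request:
drive_tool(
  steps=[
    [0,0,0,-0.3,0,0,70],
    [0,0,0,-0.6,0,0,70],
    [0,0,0,-0.8,0,0,70],
    [0,0,0,-0.95,0,0,70],
    [0,0,0,-1.1,0,0,70],
    [0,0,0,-1.25,0,0,70],
    [0,0,0,-1.4,0,0,70],
    [0,0,0,-1.55,0,0,70],
    [0,0,0,-1.7,0,0,70],
    [0,0,0,-1.85,0,0,70],
    [0,0,0,-2.0,0,0,70],
    [0,0,0,-2.1,0,0,70],
    [0,0,0,-2.2,0,0,70],
    [0,0,0,-2.2,0,0,70],
  ],
)

```text
time: 3.95
eef_pos: [0.5658, 0.1301, 0.0623]
tcp_rot: [0.0, 0.738, 0.675, -0.0]
wrist_force: [0.6, 1.7, 2.0]
gripper_width: 0.0701
finger_force: 1.3
```

Request:
drive_tool(
  steps=[
    [0,0,0,-0.1,0,0,70],
    [0,0,0,-0.15,0,0,70],
    [0,0,0,-0.2,0,0,70],
    [0,0,0,-0.2,0,0,70],
  ],
)

```text
time: 4.28
eef_pos: [0.5652, 0.1245, 0.0623]
tcp_rot: [-0.0, 0.738, 0.675, -0.0]
wrist_force: [-0.5, 3.7, 2.4]
gripper_width: 0.0701
finger_force: 1.6
```

```bash
python3 -c "
from go import *
rows(-.028,.072,.060,np.pi/2)"
```

```text
turn [-0.01  0.    0.03] shift [-0.291  0.009  0.077] now board [-0.02829428  0.08073998] 0.06229907764020897 t 4.2833
```

Request:
drive_tool(
  steps=[
    [0,0,0,-0.1,0,0,70],
    [0,0,0,-0.15,0,0,70],
    [0,0,0,-0.2,0,0,70],
    [0,0,0,-0.2,0,0,70],
  ],
)

```text
time: 4.62
eef_pos: [0.5647, 0.1185, 0.0623]
tcp_rot: [-0.0, 0.738, 0.675, -0.0]
wrist_force: [-0.3, 2.6, 0.9]
gripper_width: 0.0701
finger_force: 1.5
```

Request:
drive_tool(
  steps=[
    [0,0,0,-0.05,0,0,70],
    [0,0,0,-0.1,0,0,70],
    [0,0,0,-0.1,0,0,70],
  ],
)

```text
time: 4.87
eef_pos: [0.5649, 0.1179, 0.0624]
tcp_rot: [-0.002, 0.739, 0.674, 0.002]
wrist_force: [3.6, 13.3, 1.4]
gripper_width: 0.0699
finger_force: 6.5
```

```bash
python3 - <<'E'
from go import *
rows(-.028,.072,.060,np.pi/2)
c=snap('top','t3.png'); i=c['frame'][130:255,215:350,::-1]
cv2.imwrite('pics/crop3.png',cv2.resize(i,None,fx=4.8,fy=4.8,interpolation=cv2.INTER_CUBIC))
E
```

```text
turn [ 0.01 -0.06 -0.  ] shift [-0.073  0.001  0.08 ] now board [-0.02804405  0.0741867 ] 0.062422641131562456 t 4.8667
```

View pics/crop3.png

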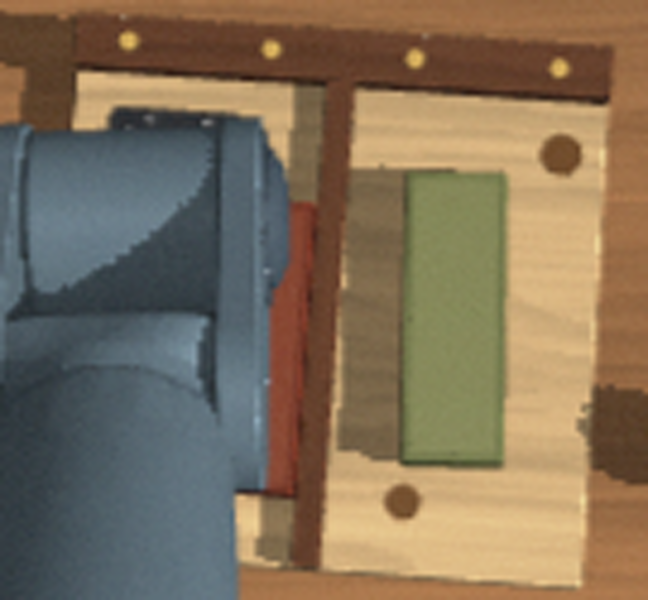

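Brown stone lies flush along the rail (its rail edge runs from crop (314,203) to (295,495)), and the green stone hasn't moved. Next I retreat, lift and go behind its near end.

Request:
drive_tool(
  steps=[
    [0,0,0,0.8,0,0,70],
    [0,0,0,1.2,0,0,50],
    [0,0,0,1.2,0,-1.3,15],
    [0,0,0,1.2,0,-2.3,15],
    [0,0,0,1.2,0,-2.3,15],
    [0,0,1.5,0.8,-1,-2.3,15],
    [0,0,3,0,-2,-2.3,15],
    [0,0,4.5,-0.8,-3,-2.3,15],
    [0,0,6,-1.2,-4,-2.3,15],
    [0,0,18,-1.2,-4.6,-2.3,15],
    [0,0,18,-1.2,-4.6,-2.3,15],
    [0,0,18,-1.2,-4.6,-2.3,15],
    [0,0,18,-1.2,-4.6,-2.3,15],
    [0,0,18,-1.2,-4.6,-2.3,15],
    [0,0,18,-1.2,-4.6,-2.3,15],
    [0,0,18,-1.2,-4.6,-2.3,15],
    [0,0,18,-1.2,-4.6,-2.3,15],
    [0,0,18,-1.2,-4.6,-2.3,15],
    [0,0,18,-1.2,-4.6,-2.3,15],
    [0,0,18,-1.2,-4.6,-2.3,15],
  ],
)

```text
time: 6.58
eef_pos: [0.4236, 0.092, 0.131]
tcp_rot: [0.0, 0.999, -0.044, -0.0]
wrist_force: [1.2, -0.0, 1.1]
gripper_width: 0.015
finger_force: 0.0
```

```bash
python3 - <<'E'
from go import *
rows(-.165,.038,.060,0)
c=camera('top')
for p in((314,203),(295,495)): print(wb(px2w(c,215+(p[0]+.5)/4.8-.5,130+(p[1]+.5)/4.8-.5,.058)))
for p in((76,68),(607,100)): print('stopbase',wb(px2w(c,215+(p[0]+.5)/4.8-.5,130+(p[1]+.5)/4.8-.5,.03)))
E
```

```text
turn [0.01 0.01 0.05] shift [ 0.048 -0.09   2.365] now board [-0.16636606  0.03534761] 0.1309635665544187 t 6.5833
[0.04733471 0.00992809]
[-0.11227564  0.00845721]
stopbase [0.12295767 0.15116902]
stopbase [ 0.12364616 -0.14822341]
```

Request:
drive_tool(
  steps=[
    [0,0,0,0,-0.05,1.2,15],
    [0,0,0,0,-0.05,2.2,15],
    [0,0,0,0,-0.05,2.35,15],
    [0,0,0,0.6,-0.05,2.35,15],
    [0,0,0,1.2,-0.05,2.35,15],
    [0,0,0,1.4,-0.05,2.35,15],
    [0,0,0,1.6,-0.05,2.35,15],
    [0,0,0,1.8,-0.05,2.35,15],
    [0,0,0,2.0,-0.05,2.35,15],
    [0,0,0,2.2,-0.05,2.35,15],
    [0,0,0,2.2,-0.05,2.35,15],
  ],
)

```text
time: 7.55
eef_pos: [0.4902, 0.0879, 0.0613]
tcp_rot: [0.0, 0.999, -0.045, 0.0]
wrist_force: [-1.3, -0.0, -0.4]
gripper_width: 0.015
finger_force: 0.2
```

```bash
python3 - <<'E'
from go import *
rows(-.048,.038,.060,0)
snap('scene','s4.png'); 
c=snap('top','t4.png'); i=c['frame'][130:255,215:350,::-1]
cv2.imwrite('pics/crop4.png',cv2.resize(i,None,fx=4.8,fy=4.8,interpolation=cv2.INTER_CUBIC))
E
```

```text
turn [ 0.   -0.01  0.03] shift [ 1.721 -0.015  0.045] now board [-0.0996254   0.03739931] 0.06132915240884697 t 7.55
```

View pics/crop4.png

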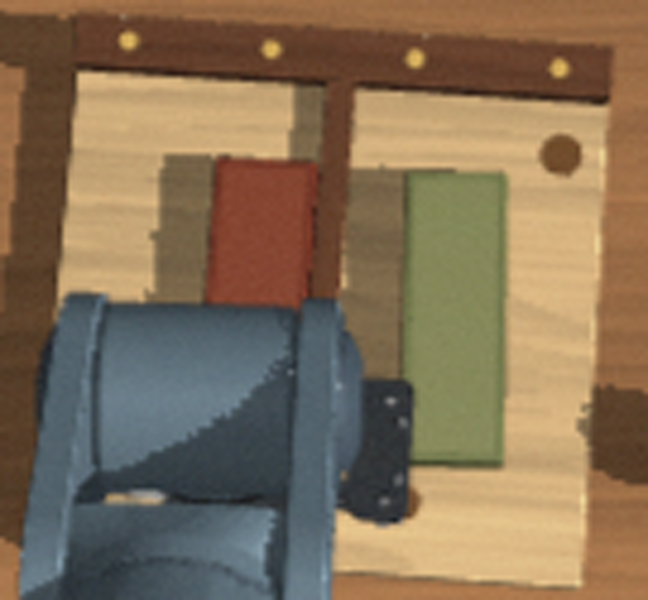

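The stone slides straight along the rail, its far end at crop rows 157–163. Continuing.

Request:
drive_tool(
  steps=[
    [0,0,0,0.2,0,0,15],
    [0,0,0,0.4,0,0,15],
    [0,0,0,0.6,0,0,15],
    [0,0,0,0.8,0,0,15],
    [0,0,0,1.0,0,0,15],
    [0,0,0,1.2,0,0,15],
    [0,0,0,1.35,0,0,15],
    [0,0,0,1.45,0,0,15],
    [0,0,0,1.5,0,0,15],
    [0,0,0,1.5,0,0,15],
  ],
)

```text
time: 8.48
eef_pos: [0.5353, 0.0838, 0.061]
tcp_rot: [0.0, 0.999, -0.045, 0.0]
wrist_force: [-0.6, -0.5, -0.8]
gripper_width: 0.0154
finger_force: 0.5
```

Request:
drive_tool(
  steps=[
    [0,0,0,0.05,0,0,15],
    [0,0,0,0.1,0,0,15],
    [0,0,0,0.15,0,0,15],
    [0,0,0,0.15,0,0,15],
  ],
)

```text
time: 8.82
eef_pos: [0.5395, 0.0835, 0.061]
tcp_rot: [-0.0, 0.999, -0.045, 0.0]
wrist_force: [-1.3, 0.2, -0.6]
gripper_width: 0.0152
finger_force: 1.0
```

Request:
drive_tool(
  steps=[
    [0,0,0,0.05,0,0,15],
    [0,0,0,0.1,0,0,15],
    [0,0,0,0.1,0,0,15],
  ],
)

```text
time: 9.07
eef_pos: [0.54, 0.0835, 0.0609]
tcp_rot: [0.0, 0.999, -0.045, -0.003]
wrist_force: [-11.7, 1.3, 8.9]
gripper_width: 0.015
finger_force: 6.0
```

Force has risen to 12 N, so it is on the stop. Backing off and checking.

Request:
drive_tool(
  steps=[
    [0,0,0,-0.8,0,0,15],
    [0,0,0,-1.8,0,0,15],
    [0,0,0,-2,0,-1.2,15],
    [0,0,0,-2.5,0,-2.4,15],
    [0,0,0,-3,0,-3,15],
    [0,0,0,-4,0,-3,15],
    [0,0,0,-4,0,-3,15],
    [0,0,0,-4,0,-3,15],
  ],
)

```text
time: 9.73
eef_pos: [0.423, 0.094, 0.1517]
tcp_rot: [0.0, 0.999, -0.045, 0.002]
wrist_force: [-0.0, -0.1, 1.1]
gripper_width: 0.0151
finger_force: 0.0
```

```bash
python3 - <<'E'
from go import *
rows(.04,.15,.060,np.pi/2)
c=snap('top','t5.png'); i=c['frame'][130:255,215:350,::-1]
cv2.imwrite('pics/crop5.png',cv2.resize(i,None,fx=4.8,fy=4.8,interpolation=cv2.INTER_CUBIC))
c=snap('scene','s5.png'); i=c['frame'][170:300,190:360,::-1]
cv2.imwrite('pics/scrop5.png',cv2.resize(i,None,fx=4.5,fy=4.5,interpolation=cv2.INTER_CUBIC))
E
```

```text
turn [  0.03  -0.04 -17.97] shift [ 6.904 -3.737  3.082] now board [-0.16717184  0.03731788] 0.15166003125164015 t 9.7333
```

View pics/crop5.png

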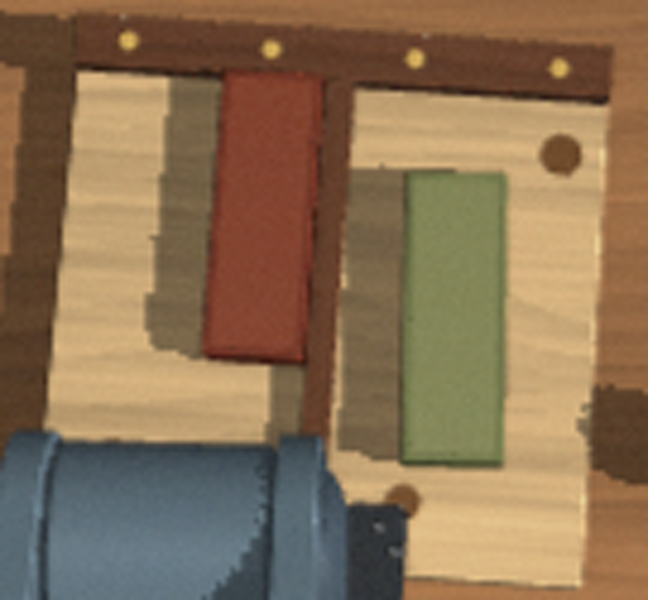

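View pics/scrop5.png

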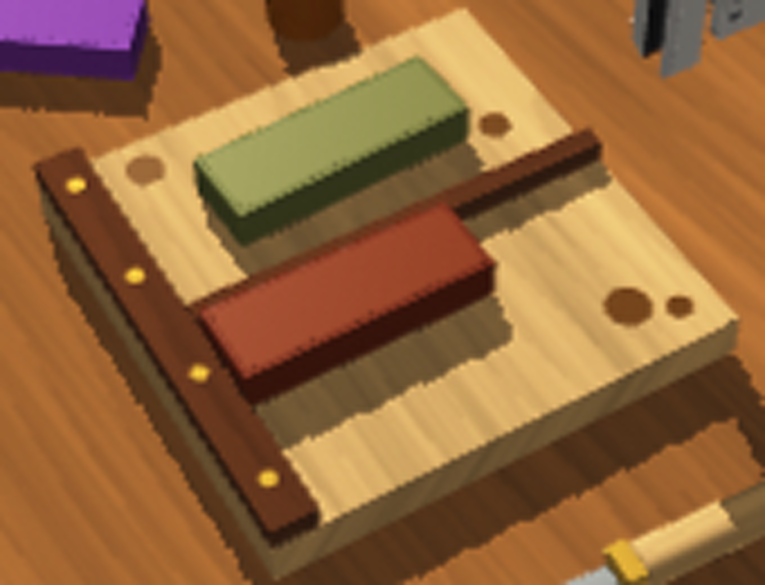

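The stone's end sits against the stop (crop row ~72) and its side along the rail, and the green stone is unmoved. I'll do a gentle side push to make sure it is flush on the rail.

Request:
drive_tool(
  steps=[
    [0,0,-1.4,0,-1,0,50],
    [0,0,-2.8,0,-2,0,50],
    [0,0,-4.2,0,-3,0,50],
    [0,0,-5.6,0.5,-3.7,0,50],
    [0,0,-18,6.9,-3.7,0,50],
    [0,0,-18,6.9,-3.7,0,50],
    [0,0,-18,6.9,-3.7,0,50],
    [0,0,-18,6.9,-3.7,0,50],
    [0,0,-18,6.9,-3.7,0,50],
    [0,0,-18,6.9,-3.7,0,50],
    [0,0,-18,6.9,-3.7,0,50],
    [0,0,-18,6.9,-3.7,0,50],
    [0,0,-18,6.9,-3.7,0,50],
    [0,0,-18,6.9,-3.7,0,50],
    [0,0,-18,6.9,-3.7,1,50],
    [0,0,-18,6.9,-3.7,2,50],
    [0,0,-18,6.9,-3.7,3,50],
    [0,0,-18,6.9,-3.7,3,50],
  ],
)

```text
time: 11.33
eef_pos: [0.6353, 0.1853, 0.0538]
tcp_rot: [-0.003, 0.739, 0.674, -0.004]
wrist_force: [-0.5, 0.1, -0.1]
gripper_width: 0.0504
finger_force: 0.0
```

```bash
python3 - <<'E'
from go import *
rows(.04,.075,.060,np.pi/2)
c=camera('top')
P=lambda u,v:wb(px2w(c,215+(u+.5)/4.8-.5,130+(v+.5)/4.8-.5,.058))
s=pose2([P(222,70),P(324,75),P(306,360),P(203,356)],[[.08,.028],[.08,-.028],[-.08,-.028],[-.08,.028]]);print(s)
E
```

```text
turn [-0.11  0.02  0.  ] shift [-2.425  0.134 -0.201] now board [0.03591631 0.14773104] 0.05384044507711787 t 11.3333
(array([0.03955347, 0.03674871]), np.float64(0.013872400341417106), [[-0.4, 0.0], [-0.4, -0.2], [0.8, 0.3], [0.0, -0.1]])
```

Request:
drive_tool(
  steps=[
    [0,0,0,0,0,-0.2,50],
    [0,0,0,-0.7,0,-0.2,50],
    [0,0,0,-1.4,0,-0.2,50],
    [0,0,0,-1.8,0,-0.2,50],
    [0,0,0,-2.1,0,-0.2,50],
    [0,0,0,-2.25,0,-0.2,50],
    [0,0,0,-2.35,0,-0.2,50],
    [0,0,0,-2.35,0,-0.2,50],
  ],
)

```text
time: 12.05
eef_pos: [0.6327, 0.1157, 0.0674]
tcp_rot: [0.0, 0.738, 0.675, 0.0]
wrist_force: [0.0, -0.8, 0.8]
gripper_width: 0.0499
finger_force: 0.0
```

Request:
drive_tool(
  steps=[
    [0,0,0,-0.05,0,0,50],
    [0,0,0,-0.1,0,0,50],
    [0,0,0,-0.1,0,0,50],
  ],
)

```text
time: 12.3
eef_pos: [0.6321, 0.1131, 0.0669]
tcp_rot: [-0.0, 0.738, 0.675, -0.0]
wrist_force: [-0.2, 0.9, 0.2]
gripper_width: 0.0501
finger_force: 0.0
```

```bash
python3 - <<'E'
from go import *
rows(.04,.074,.060,np.pi/2)
E
```

```text
turn [-0.    0.    0.03] shift [-0.05   0.023  0.228] now board [0.03929545 0.07548429] 0.06685370926381831 t 12.3
```

Request:
drive_tool(
  steps=[
    [0,0,0,0,0,0.2,50],
    [0,0,0,-0.05,0,0.2,50],
    [0,0,0,-0.1,0,0.2,50],
    [0,0,0,-0.1,0,0.2,50],
  ],
)

```text
time: 12.63
eef_pos: [0.6318, 0.1117, 0.0604]
tcp_rot: [-0.001, 0.739, 0.674, 0.002]
wrist_force: [1.5, 7.8, -2.8]
gripper_width: 0.0503
finger_force: 3.7
```

```bash
python3 - <<'E'
from go import *
rows(.04,.074,.060,np.pi/2);print(sense()['wrist_force'],sense()['finger_force'])
E
```

```text
turn [ 0.   -0.05  0.01] shift [-0.005  0.028  0.013] now board [0.03916917 0.07413267] 0.06039935156023724 t 12.6333
[ 1.53113065  7.84971148 -2.81651931] 3.7308577084350247
```

Contact came at the same y (74 mm) as in the first rail seating, so it is flush. Now I retreat.

Request:
drive_tool(
  steps=[
    [0,0,0,0.5,0,0,50],
    [0,0,0,1.5,0,0,50],
    [0,0,0,2,0,0,50],
    [0,0,0,2,0,-1.3,50],
    [0,0,0,2,0,-2.6,50],
    [0,0,0,3,0,-4,50],
    [0,0,0,5,-3,-5,50],
    [0,0,0,5,-4,-5,50],
    [0,0,0,5,-4,-5,50],
    [0,0,0,5,-4,-5,50],
    [0,0,0,5,-4,-5,50],
    [0,0,0,5,-4,-5,50],
    [0,0,0,5,-4,-5,50],
    [0,0,0,5,-4,-5,50],
  ],
)

```text
time: 13.8
eef_pos: [0.5265, 0.2692, 0.2103]
tcp_rot: [-0.0, 0.738, 0.674, -0.0]
wrist_force: [0.2, 0.0, -0.8]
gripper_width: 0.0503
finger_force: 0.0
```

```bash
python3 - <<'E'
from go import *
snap('top','t6.png'); print(sense()['joint_velocities'].round(3))
E
```

```text
[-0.001  0.    -0.     0.003 -0.001  0.001]
```

View pics/t6.png

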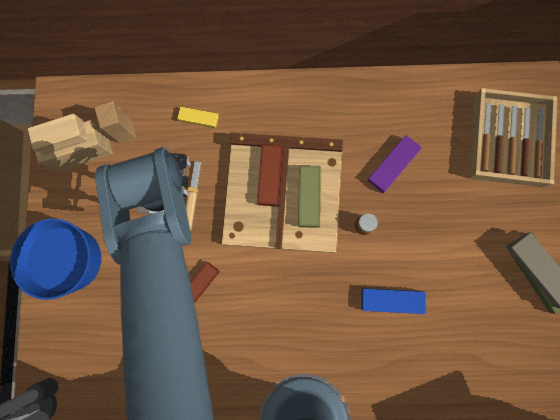

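The brown stone is seated at (270,175) against both stop and rail. The green stone, jar and chisel are where they were, and the gripper is clear and high.

```bash
python3 -c "
from cell import *
print(job_done())"
```

```text
the job is handed in; nothing more can be done
None
```

I slid the red-brown stone flush against the stop and the rail, left the green stone, jar and chisel where they were, backed the gripper clear and handed the job in; no verdict was returned.

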